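# Open the jar mill's guard gate and hold it wide

### The arm

A 6-joint arm with a two-finger parallel gripper is mounted at the origin on the work surface. World frame = base frame: x ahead of the robot, y to its left, z up, the work surface at z = 0. Lengths are in m, angles in rad, forces in N, time in s.
With the tool pointing down it reaches from about 0.25 to 0.725 m from the base axis. Payload 4 kg.
Tool frame: the origin (TCP) lies between the finger pads; the fingertips stand 8 mm ahead of it and the grasp point (between the pads) lies 11 mm behind it (bot.tip_reach is the distance from the TCP to the fingertips, in m); z points along the fingers, y is the line along which they close (so a half turn about z gives the same grasp; the last joint's range is limited). The gripper opens to 85 mm and grips with 20 to 120 N. Pads are 22 mm wide; open, the fingers measure 114 mm over their backs; the gripper's body (76 mm by 85 mm) begins 54 mm behind the grasp point. The pads swing forward as they close: fully open they stand 13 mm farther back than shut.
Start: joints at [1.237, 0.241, 0.005, 1.335, 0, 1.571], TCP at [0.164, 0.472, 0.214] pointing down, gripper open.
Joint ranges: [-2.72, 2.72], [-1.05, 1.87], [-1.09, 1.28], [-1.99, 2.15], [-1.42, 1.44], [-3.14, 3.14]. Speed limits (rad/s): [2.79, 2.79, 3.14, 3.14, 3.14, 3.14].

### API

Orientations are given as a unit quaternion [x, y, z, w].
In Python, from workcell import bot gives the robot as it stands.
- The arm moves only by the tool move_arm, never from a script. Its argument "deltas" is a list of rows, each a list of 7 numbers: the opening, from 0 (shut) to 1 (fully open), then the shift along the tool's x, y, z in mm, then the turn, a rotation vector about the tool's x, y, z in degrees. In form: [[gripper, tx, ty, tz, ax, ay, az], ...]. A call has 1 to 10 rows; each row shifts and turns the commanded pose from where the row before left it, along the tool's axes as they then stand; what a row does not reach is not made up. A row lasts 1/12 s, in which the tool goes at most 41.7 mm and 7.16 degrees, less where a joint would pass 70% of its speed; a pose out of reach is approached as far as the arm can. A call is refused whole if a number of a shift passes 41.7 or a number of a turn 7.16, either way. A call with a gripper value outside its range is refused whole. The fingers move at their own pace and stop on an object; the grip force is fixed at half the most. Time passes only in rows, so rows that do not move let the fingers close. It gives the time, the measured TCP pose, the force, the opening and the grip force at its end, in the units of the state.
- bot.get_obs(): the state, without advancing time (a new reading comes with each control period).
- bot.camera(name): name is "scene" or "top"; returns the picture (384x512x3 uint8, blue, green, red); there is no depth.
- bot.calibration(name): a dict with "K" (3x3 intrinsics, pixels), "dist_coeffs" ([k1, k2, p1, p2, k3] as OpenCV has them; the pictures are not rectified), "position" and "orientation" of the camera in the world. Camera axes: x right, y down, z forward; pixel columns grow to the right and rows downward; lengths in m; the calibration is good to about 2 mm. A picture is of the moment at which its call begins. calibration takes no time and is no camera call.
- bot.job_done(): hands the job in; it is judged then, once.
Trained networks look in the newest picture that a camera, given by its name, has taken for a name from the list of things; names that differ only in an ending like _2 or _b are one class to them, and where a whole thing is asked for, a point or a joint stands for the part that bears it (a point fixed in the world has none). Each returns a list of dicts, best first, with "conf" (0 to 1); they miss things now and then, are a little off and sometimes report something else, mostly with a low value. They report only what shows in the picture. A call takes as long as a camera call.
- bot.outline_of(query, camera): "pixels" (384x512 bool, what is visible of it) and "rect" ([left, top, width, height] in pixels, round what is visible of it).
The state is a dict: "clock": time; "joint_pos": joint angles; "joint_vel": joint speeds; "tau": joint torques, N m; "eef_pos": TCP position; "tool_rot": TCP orientation; "ft_force": force on the tool from outside, world axes, zero at the start; "ft_torque": the same for the moment, N m; "grip_width": finger opening in m; "grasp_force": force on a finger pad.
Only numpy, scipy, OpenCV 4.12 (cv2) and the standard library are available. Lean on these libraries where they do the work, as an engineer would, in place of code of your own. Each camera call takes 0.05 s, during which the arm holds its last target. There are 200 camera calls.

### The job

The jar mill has stopped and I want to lift the grinding jar out, so please open its self-closing guard gate and hold it for me. First pinch the two black lugs of the safety bolt on top of the drive housing together until the bolt is fully back (it stays there); then squeeze the two lugs of the catch on top of the gate together and, from there, swing the gate out past its halfway check until it stands about square to the front of the mill. Finish while still holding the gate there, steady and not let go, and leave everything else on the bench as it stands.

Things in the scene. Friction and masses are not known exactly. Their poses are not given: they have to be found in the camera images.
- mill: Bench jar mill, fixed, grey steel, 256 x 345 mm, 215 high without catches. Origin: at bench level in the plane of the front gate; x runs from the front back into the machine, z up. At yaw 0 its front faces the robot. Drive housing (y -220 to -100 mm, knob and switch on its front, top at z 215); beside it a wire guard over two rollers with the jar, its front closed by the gate (y -95 to 105).
- gate_hinge (a point): Point on the vertical hinge axis of the gate, at the left (+y) end of the gate, mill frame (0, 110, 245) mm; does not move with the gate.
- gate_swing (a joint): Gate angle, rad: 0 shut, grows as the free edge swings out of the front (clockwise from above), stop at 1.75. Wire gate 200 mm wide, 12 thick, z 66 to 215, 0.6 kg. A hinge spring shuts it: 0.07 Nm at 0, 0.37 Nm at 1.5 rad. A roller check resists between 0.2 and 1.05 rad (up to 0.5 Nm more) and can rest the gate ajar near 0.65; from 1.1 up only the spring acts: hold it.
- bolt (a joint): Safety bolt travel, m: near 0 engaged (rod inside the staple on the gate's free end, start 0 to 0.0025), 0.014 fully back. No spring, friction about 5 N: stays where put. Its moving lug, the one nearer the gate, slides away from the gate to the fixed lug. It blocks the gate until about 0.011.
- bolt_grip (a point): Mid point between the outer faces of the bolt's two lugs when squeezed fully together; mill frame (0, -172, 245) mm. Upright black lugs on the housing top, each 10 mm thick along y, 26 mm along x, z 218 to 265. Outer faces: fixed lug y -190; moving lug y -140 engaged, -154 back: 50 mm over both engaged, 36 mm squeezed.
- catch (a joint): Gate catch travel, m: 0 sprung out into the keeper on the housing, 0.014 fully squeezed; spring 7 N at 0, 14 N at 0.014; springs out when let go. It frees the gate from about 0.012. Keep it squeezed until the gate is clear of the housing.
- catch_grip (a point): On the gate, turns with it: mid point between the outer faces of the catch's two lugs when squeezed fully together, 113 mm from the hinge axis, z 245 mm. Lugs like the bolt's, z 217 to 265, above the gate's top rail (z 215). Outer faces, from the hinge axis: fixed lug 95 mm; moving lug 145 out, 131 squeezed (it moves towards the hinge).
- gate: The gate with its catch. Origin at bench level on the hinge axis; shut, its axes are those of the mill, -y runs along the gate to its free edge. The staple, 24 mm over x, rises to z 240 mm on top of its free end, 187 to 197 mm from the hinge.
- mill_jar: White porcelain grinding jar with steel lid lying along the mill's y on the rollers inside the guard, 110 mm diameter, 146 mm long, 1.5 kg; origin on its axis, 75 mm from its bottom end. Leave alone.
- glaze_tub: Lidded plastic tub, 92 mm diameter, 55 mm high, in front of the drive housing; origin under its centre. Leave alone.
- glaze_jar: White plastic glaze jar, 86 mm diameter, 115 mm high, right of the mill; origin under its centre. Leave alone.
- brush_pot: Ceramic pot of 74 mm diameter, 90 mm high, with brushes up to about 210 mm, left of the mill; origin under its centre. Leave alone.
- bisque_bowl: Terracotta bowl, 124 mm diameter, 52 mm high, left of the gate's swing; origin under its centre. Leave alone.
- palette_knife: Palette knife lying flat on the bench in front of the mill, 200 mm long, under 30 mm high; the gate (its lower edge at 66 mm) swings over it. Leave alone.
- mug: Glazed mug, 80 mm diameter, 88 mm high, at the right; origin under its centre. Leave alone.
- test_tile: L-shaped glazed test tile, foot 60 x 50 mm, 90 mm high, at the right; origin under its foot. Leave alone.

How it is judged:
On the way, in this order (a step that is already met when the one before it is completed fails the run):
1. the safety bolt is drawn fully back while the gate is still shut (value of joint bolt above 0.012 m and value of joint gate_swing below 0.08 rad), for 0.1 s.
2. then the gate's catch is squeezed, the gate still shut (value of joint catch above 0.011 m and value of joint bolt above 0.0115 m and value of joint gate_swing below 0.12 rad), for 0.1 s.
3. the gate is swung out past its check (value of joint gate_swing above 1.1 rad and value of joint bolt above 0.0115 m), for 0.1 s.
At the end, for the whole second after the job is handed in: The gate stands still (under 0.15 rad/s) at more than 1.35 rad (77 degrees), the fingers press on it with more than 1 N, the safety bolt is still more than 11.5 mm back, and all other loose things are upright within 20 mm of where they stood (value of joint gate_swing above 1.35 rad and velocity of joint gate_swing between -0.15 and 0.15 rad/s and contact force between the fingers and gate above 1 N and value of joint bolt above 0.0115 m and distance of each of mill_jar, glaze_tub, glaze_jar, brush_pot, bisque_bowl, palette_knife, mug, test_tile from where it was at the start of the episode below 0.02 m and angle between each of glaze_tub, glaze_jar, brush_pot, bisque_bowl, mug, test_tile's own z axis and vertical below 0.2 rad); the arm keeps its last pose, push and grip.
It fails at once if a bystander or the jar is pushed more than 20 mm (distance of any of mill_jar, glaze_tub, glaze_jar, brush_pot, bisque_bowl, palette_knife, mug, test_tile from where it was at the start of the episode above 0.02 m).
It fails at once if a bystander is tipped (angle between any of glaze_tub, glaze_jar, brush_pot, bisque_bowl, mug, test_tile's own z axis and vertical above 0.3 rad).
It also fails if it takes over 48 s, if anything falls off the work surface, if the arm or the gripper's body presses on something with over 40 N, if the wrist force passes 120 N, or if a joint passes its speed limit or range.

## Working session

There is one attempt and no reset: what is moved stays moved. The work goes in short steps, Python scripts to look and compute and a tool call to move; the robot and the scene stay as the last step left them, time stands still between calls to the robot, and variables do not carry over. Pictures are saved under pics/ and viewed, at most 10 in all, crops included, and the job is handed in when it is done.

Besides the shell and the picture viewer there is one more tool, called after ">>>" as a command line: name --pt "numbers of a row" for each row, then --argument value for the rest. move_arm: Moves the arm, as the interface text tells. Its arguments: {"type":"object","properties":{"deltas":{"type":"array","items":{"type":"array","items":{"type":"number"}}}},"required":["deltas"]}

```bash
mkdir -p pics; ls
python3 - <<'E'
from workcell import bot
import cv2,numpy as np
for c in ("scene","top"):
    im=bot.camera(c); cv2.imwrite(f"pics/{c}0.png",im)
    k=bot.calibration(c); print(c,{a:np.round(v,4).tolist() for a,v in k.items()})
    for q in ("bolt","catch","gate","mill","glaze_tub","bisque_bowl"):
        r=bot.outline_of(q,c)
        for d in r[:2]:
            ys,xs=np.nonzero(d["pixels"]); print(q,round(d["conf"],2),d["rect"],xs.mean().round(1) if len(xs) else None,ys.mean().round(1) if len(xs) else None)
o=bot.get_obs(); print(o)
E
```

```text
pics
scene {'K': [[486.4364, 0.0, 253.3605], [0.0, 486.4364, 193.4617], [0.0, 0.0, 1.0]], 'dist_coeffs': [-0.1979, 0.0, 0.0, 0.0, 0.0], 'position': [0.209, -0.3951, 1.8695], 'orientation': [0.9114, -0.3808, 0.0574, -0.1454]}
catch 0.6 [236.0, 170.7, 9.2, 8.5] 241.1 175.6
gate 0.93 [211.0, 142.2, 40.3, 61.6] 231.6 168.1
gate 0.6 [163.3, 136.7, 32.6, 31.5] 179.2 151.4
mill 0.97 [213.7, 110.8, 111.9, 120.1] 272.2 172.6
glaze_tub 0.64 [209.7, 110.8, 119.6, 120.7] 272.0 173.3
bisque_bowl 0.67 [162.2, 138.6, 32.3, 30.6] 179.0 151.3
top {'K': [[438.2485, 0.0, 254.0354], [0.0, 438.2485, 187.6962], [0.0, 0.0, 1.0]], 'dist_coeffs': [-0.1597, 0.0, 0.0, 0.0, 0.0], 'position': [0.4632, -0.0045, 1.3451], 'orientation': [-0.6977, 0.7145, -0.0316, 0.0408]}
bolt 0.61 [169.6, 82.1, 147.8, 123.6] 248.0 145.5
bolt 0.44 [255.8, 182.3, 22.9, 13.9] 269.3 188.6
catch 0.49 [232.3, 175.7, 4.2, 12.1] 231.9 182.1
gate 0.97 [165.5, 163.8, 93.3, 29.9] 204.6 180.0
gate 0.15 [128.6, 120.4, 38.3, 33.2] 148.9 139.0
mill 0.72 [165.6, 83.5, 149.3, 118.0] 249.2 146.3
glaze_tub 0.71 [262.9, 216.8, 26.3, 33.8] 274.8 234.3
bisque_bowl 0.55 [113.9, 190.4, 41.3, 42.4] 133.8 211.6
{'clock': 0.7, 'joint_pos': array([1.23699783e+00, 2.40534542e-01, 5.03289772e-03, 1.33522514e+00,
       1.47715935e-05, 1.57079170e+00]), 'joint_vel': array([-2.43154024e-05, -8.42716934e-04, -5.84030116e-04,  1.51978338e-03,
       -5.57058826e-04, -1.64442060e-03]), 'tau': array([-4.23754216e-06, -3.72077286e+01,  2.52642810e+01,  9.08882230e-04,
       -2.11580470e-05, -7.36926520e-07]), 'eef_pos': array([0.16381499, 0.47241066, 0.21405178]), 'tool_rot': array([ 1.66123206e-01,  9.86105004e-01,  3.55165166e-05, -1.50645041e-06]), 'ft_force': array([-0.54793897,  0.56699641, -0.41781034]), 'ft_torque': array([-0.05923849,  0.03209138, -0.00781015]), 'grasp_force': 0.0, 'grip_width': 0.08550929172400956}
```

Run:
```python
import cv2
t=cv2.imread("pics/top0.png")
cv2.imwrite("pics/top0c.png",cv2.resize(t[70:260,90:340],None,fx=3.15,fy=3.15,interpolation=cv2.INTER_CUBIC))
t=cv2.imread("pics/scene0.png")
cv2.imwrite("pics/scene0c.png",cv2.resize(t[90:250,140:350],None,fx=3.7,fy=3.7,interpolation=cv2.INTER_CUBIC))
```

```text
(no output)
```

View pics/top0c.png

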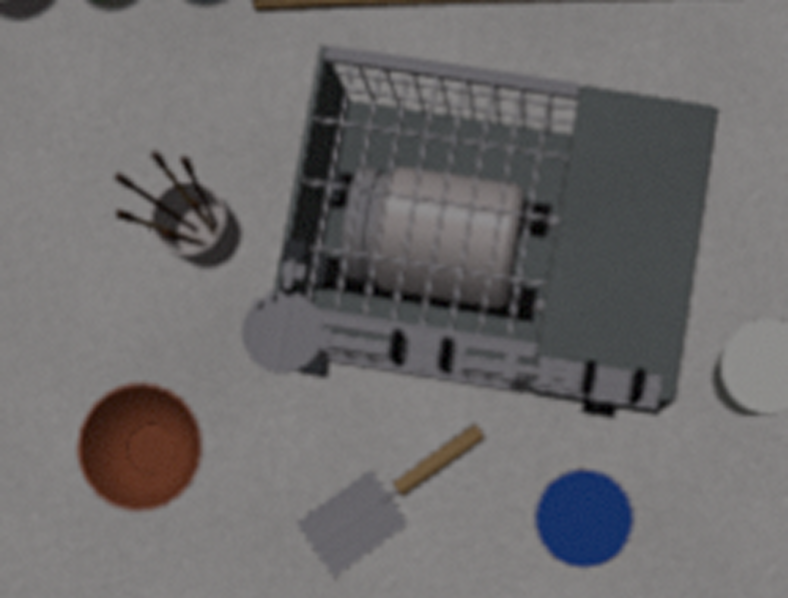

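View pics/scene0c.png

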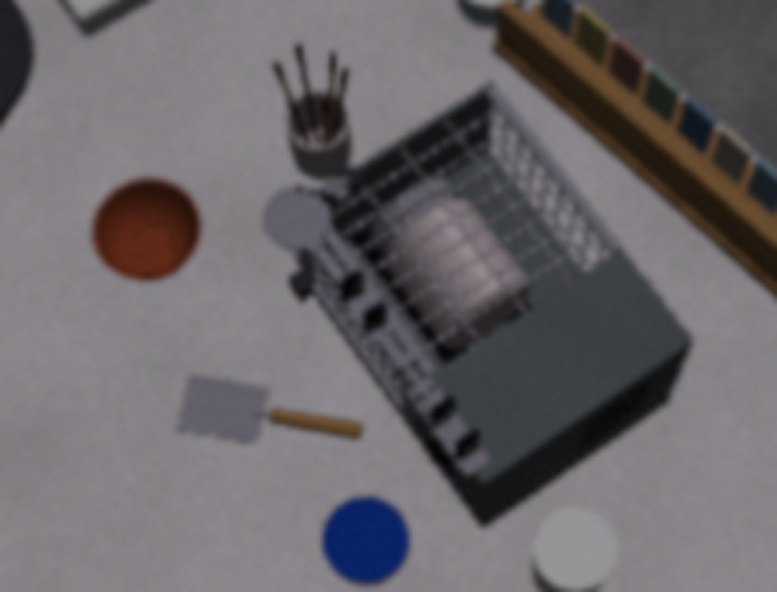

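The top crop shows the catch lugs at about (398,347) and (447,354), and the bolt lugs at about (590,377) and (639,386). The scene crop shows the catch lugs at (350,286) and (375,318), and the bolt lugs at (444,413) and (468,443). The gate is shut, with the palette knife, bowl and blue tub in front of it. Next I fit the mill pose to the dark lug blobs in both views.

```bash
cat > h.py <<'E'
import cv2,numpy as np
from workcell import bot
from scipy.optimize import least_squares
from scipy.spatial.transform import Rotation as R
def proj(P,c):
    k=bot.calibration(c); Rm=R.from_quat(k["orientation"]).as_matrix().T
    return cv2.projectPoints(np.atleast_2d(np.float64(P)),cv2.Rodrigues(Rm)[0],-Rm@np.array(k["position"]),np.array(k["K"]),np.array(k["dist_coeffs"]))[0][:,0]
def blob(im,p,r=6):
    x,y=np.round(p).astype(int); g=cv2.cvtColor(im,cv2.COLOR_BGR2GRAY)[y-r:y+r+1,x-r:x+r+1].astype(float)
    w=np.clip(70-g,0,None); lo=g.min(); w=np.clip(lo+30-g,0,None)
    yy,xx=np.mgrid[-r:r+1,-r:r+1]; w*=(xx**2+yy**2<=r*r)
    return np.array([x+(w*xx).sum()/w.sum(),y+(w*yy).sum()/w.sum()])
def M(p,P):
    c,s=np.cos(p[2]),np.sin(p[2]); P=np.atleast_2d(P); return np.c_[p[0]+c*P[:,0]-s*P[:,1],p[1]+s*P[:,0]+c*P[:,1],P[:,2]]
E
python3 - <<'E'
from h import *
t=np.array([[398,347],[447,354],[590,377],[639,386]])/3.15+[90,70]
s=np.array([[350,286],[375,318],[444,413],[468,443]])/3.7+[140,90]
it,is_=cv2.imread("pics/top0.png"),cv2.imread("pics/scene0.png")
bt=np.array([blob(it,p) for p in t]); bs=np.array([blob(is_,p) for p in s])
print((bt-t).round(1).tolist(),(bs-s).round(1).tolist())
def L(p,z): return M(p,[[0,.010,z],[0,-.030,z],[0,-.145+p[3],z],[0,-.185,z]]) 
def L(p,z): return M(p,[[0,.110-.100,z],[0,.110-.140,z],[0,-.145-p[3],z],[0,-.185,z]])
for name,a,b in (("eye",t,s),("blob",bt,bs)):
  for w in ((1,0),(0,1),(1,1)):
    f=lambda p:np.r_[w[0]*(proj(L(p,.260),"top")-a).ravel(),w[1]*(proj(L(p,.255),"scene")-b).ravel()]
    r=least_squares(f,[.45,0,0,0.001]); print(name,w,r.x.round(4),r.fun.round(1))
E
```

```text
[[-0.7, -0.0], [-0.8, 0.1], [-0.8, -0.2], [-0.9, -0.3]] [[-0.3, -0.4], [-0.5, -0.7], [-1.0, -1.0], [-0.7, -0.2]]
eye (1, 0) [ 5.948e-01  9.300e-02 -1.857e-01 -2.000e-04] [-0.3 -0.2 -0.1  0.1 -0.   0.2  0.4 -0.1 -0.  -0.  -0.  -0.  -0.  -0.
 -0.  -0. ]
eye (0, 1) [ 0.596   0.0875 -0.1757  0.0016] [ 0.  -0.   0.  -0.   0.  -0.   0.  -0.   0.  -0.2 -0.3 -0.2  0.2 -0.1
  0.1  0.4]
eye (1, 1) [ 5.953e-01  9.120e-02 -1.821e-01  4.000e-04] [ 0.4 -0.4  0.6 -0.1  1.  -0.2  1.1 -0.6 -0.8 -0.7 -1.3 -0.7 -1.2 -0.8
 -1.1  0.1]
blob (1, 0) [ 5.949e-01  9.500e-02 -1.824e-01 -4.000e-04] [-0.4 -0.1 -0.1  0.  -0.   0.2  0.5 -0.1 -0.  -0.  -0.  -0.  -0.  -0.
 -0.  -0. ]
blob (0, 1) [ 0.5964  0.0897 -0.1828 -0.001 ] [ 0.  -0.   0.  -0.   0.  -0.   0.  -0.  -0.  -0.3 -0.2  0.   0.1 -0.1
  0.1  0.3]
blob (1, 1) [ 5.954e-01  9.330e-02 -1.824e-01 -5.000e-04] [ 0.3 -0.4  0.6 -0.2  0.6 -0.1  1.2 -0.3 -0.9 -0.8 -1.1 -0.5 -0.7 -0.5
 -0.8 -0.2]
```

```bash
cat >> h.py <<'E'
MILL=np.array([.5954,.0933,-.1824])
def go(P,ang,mill=MILL):
    """P in mill frame (m), ang: rotation of tool from shut-gate alignment (rad, clockwise); prints tool-frame shift mm and turn deg"""
    o=bot.get_obs(); Rt=R.from_quat(o["tool_rot"]); W=M(mill,P)[0]; a=mill[2]-ang
    T=R.from_matrix(np.array([[-np.cos(a),-np.sin(a),0],[-np.sin(a),np.cos(a),0],[0,0,-1]]).T.T)
    ex=np.array([-np.cos(a),-np.sin(a),0]); ey=np.array([-np.sin(a),np.cos(a),0]); T=R.from_matrix(np.c_[ex,ey,[0,0,-1]])
    print("t",o["clock"],"world",W.round(4),"shift mm",(Rt.inv().apply(W-o["eef_pos"])*1e3).round(1),"turn",np.degrees((Rt.inv()*T).as_rotvec()).round(2),"w",o["grip_width"].round(4),"gf",o["grasp_force"],"F(mill xyz)",R.from_euler("z",-mill[2]).apply(o["ft_force"]).round(1))
E
python3 - <<'E'
from h import *
a,b=np.array([179.8,175.7]),np.array([220.3,148.6])
r=least_squares(lambda p:np.r_[(proj(p,"top")-a).ravel(),(proj(p,"scene")-b).ravel()],[.6,.2,.2]); print(r.x,r.fun)
print(M(MILL,[0,.11,.245]))
go([0,-.172,.310],0)
E
```

```text
[0.61731559 0.20078649 0.21824042] [ 0.42484997 -0.7175188  -1.14746489  0.27031098]
[[0.61535293 0.20147523 0.245     ]]Traceback (most recent call last):
  File "<stdin>", line 5, in <module>
  File "h.py", line 21, in go
    print("t",o["clock"],"world",W.round(4),"shift mm",(Rt.inv().apply(W-o["eef_pos"])*1e3).round(1),"turn",np.degrees((Rt.inv()*T).as_rotvec()).round(2),"w",o["grip_width"].round(4),"gf",o["grasp_force"],"F(mill xyz)",R.from_euler("z",-mill[2]).apply(o["ft_force"]).round(1))
                                                                                                                                                              ^^^^^^^^^^^^^^^^^^^^^
AttributeError: 'float' object has no attribute 'round'
```

The grey disc is the hinge cap. It triangulates to within 2 mm of the fitted hinge point, so the pose fit holds.

```bash
sed -i 's/o\["grip_width"\].round(4)/round(o["grip_width"],4)/' h.py; python3 -c "
from h import *
go([0,-.172,.310],0)"
```

```text
t 0.7 world [ 0.5642 -0.0758  0.31  ] shift mm [-557.9 -386.8  -96. ] turn [ 0.   -0.   -8.67] w 0.0855 gf 0.0 F(mill xyz) [-0.6  0.5 -0.4]
```

>>> move_arm --pt "1 0 0 -40 0 0 0" --pt "1 0 0 -40 0 0 0" --pt "1 0 0 -16 0 0 0"

```text
clock: 0.95
eef_pos: [0.1642, 0.4734, 0.3147]
tool_rot: [0.166, 0.986, 0.003, 0.0]
ft_force: [0.3, -0.2, 1.3]
grip_width: 0.0856
grasp_force: 0.0
```

>>> move_arm --pt "1 -28 -19.5 0 0 0 0" --pt "1 -28 -19.5 0 0 0 0" --pt "1 -28 -19.5 0 0 0 0" --pt "1 -28 -19.5 0 0 0 0" --pt "1 -28 -19.5 0 0 0 0" --pt "1 -28 -19.5 0 0 0 0" --pt "1 -28 -19.5 0 0 0 0" --pt "1 -28 -19.5 0 0 0 0" --pt "1 -28 -19.5 0 0 0 0" --pt "1 -28 -19.5 0 0 0 0"

```text
clock: 1.78
eef_pos: [0.3651, 0.1949, 0.3103]
tool_rot: [0.166, 0.986, 0.0, 0.0]
ft_force: [0.6, 0.4, 0.0]
grip_width: 0.0852
grasp_force: 0.0
```

>>> move_arm --pt "1 -28 -19.5 0 0 0 0" --pt "1 -28 -19.5 0 0 0 0" --pt "1 -28 -19.5 0 0 0 0" --pt "1 -28 -19.5 0 0 0 0" --pt "1 -28 -19.5 0 0 0 0" --pt "1 -28 -19.5 0 0 0 0" --pt "1 -28 -19.5 0 0 0 0" --pt "1 -28 -19.5 0 0 0 0" --pt "1 0 0 0 0 0 -4.35" --pt "1 0 0 0 0 0 -4.35"

```text
clock: 2.62
eef_pos: [0.5258, -0.0263, 0.3091]
tool_rot: [0.091, 0.996, -0.0, -0.001]
ft_force: [0.0, 0.3, 0.1]
grip_width: 0.085
grasp_force: 0.0
```

```bash
python3 -c "
from h import *
go([0,-.172,.310],0)"
```

```text
t 2.6167 world [ 0.5642 -0.0758  0.31  ] shift mm [-46.7 -41.7  -1. ] turn [-0.01 -0.07  0.03] w 0.085 gf 0.0 F(mill xyz) [-0.1  0.3  0.1]
```

>>> move_arm --pt "1 -24 -21 0 0 0 0" --pt "1 -23 -21 0 0 0 0" --pt "1 0 0 0 0 0 0" --pt "1 0 0 20 0 0 0" --pt "1 0 0 20 0 0 0" --pt "1 0 0 20 0 0 0" --pt "1 0 0 15 0 0 0" --pt "1 0 0 0 0 0 0"

```text
clock: 3.28
eef_pos: [0.5613, -0.0736, 0.2313]
tool_rot: [0.091, 0.996, 0.0, -0.004]
ft_force: [0.4, -0.3, -0.8]
grip_width: 0.0854
grasp_force: 0.0
```

```bash
python3 -c "
from h import *
go([0,-.172,.234],0)
a=bot.camera('top');b=bot.camera('scene')
a=cv2.resize(a[150:230,220:340],None,fx=3.3,fy=3.3,interpolation=cv2.INTER_CUBIC)
b=cv2.resize(b[160:240,190:310],None,fx=3.3,fy=3.3,interpolation=cv2.INTER_CUBIC)
cv2.imwrite('pics/b1.png',np.hstack([a,b]))"
```

```text
t 3.2833 world [ 0.5642 -0.0758  0.234 ] shift mm [-3.3 -1.7 -2.7] turn [-0.01 -0.41  0.03] w 0.0854 gf 0.0 F(mill xyz) [ 0.4 -0.3 -0.8]
```

View pics/b1.png

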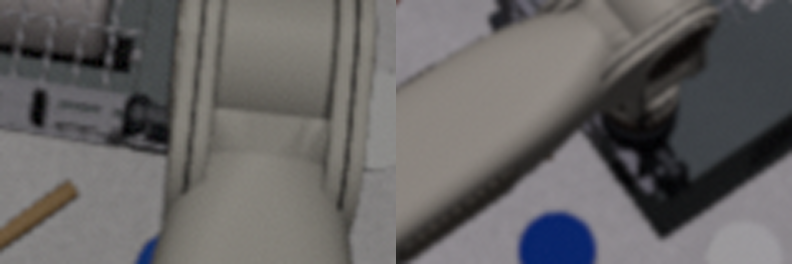

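The arm hides the lugs from both cameras, with only the housing's front corner in view. So I'll centre the grip by feel from here.

>>> move_arm --pt "1 -3 -1.7 -2.5 0 0 0" --pt "0.62 0 0 0 0 0 0" --pt "0.62 0 0 0 0 0 0" --pt "0.62 0 0 0 0 0 0" --pt "0.5 0 0 0 0 0 0" --pt "0.5 0 0 0 0 0 0" --pt "0.5 0 0 0 0 0 0"

```text
clock: 3.97
eef_pos: [0.5673, -0.0748, 0.2388]
tool_rot: [0.09, 0.996, 0.001, 0.002]
ft_force: [1.6, 4.0, 2.3]
grip_width: 0.0429
grasp_force: 2.5
```

```bash
python3 -c "
from h import *
go([0,-.172,.234],0)"
```

```text
t 3.9667 world [ 0.5642 -0.0758  0.234 ] shift mm [ 2.9 -1.6  4.8] turn [0.18 0.16 0.09] w 0.0429 gf 2.508927807211876 F(mill xyz) [0.8 4.3 2.3]
```

>>> move_arm --pt "0.4 0 -0.8 3 0 0 0" --pt "0.4 0 0 0 0 0 0" --pt "0.4 0 0 0 0 0 0" --pt "0.3 0 0 0 0 0 0" --pt "0.2 0 0 0 0 0 0" --pt "0.2 0 0 0 0 0 0" --pt "0.2 0 0 0 0 0 0" --pt "0.2 0 0 0 0 0 0"

```text
clock: 4.63
eef_pos: [0.5673, -0.0776, 0.2375]
tool_rot: [0.091, 0.996, -0.001, 0.003]
ft_force: [-1.0, 0.9, 9.5]
grip_width: 0.0327
grasp_force: 60.5
```

```bash
python3 -c "
from h import *
go([0,-.172,.234],0)"
```

```text
t 4.6333 world [ 0.5642 -0.0758  0.234 ] shift mm [3.4 1.1 3.5] turn [-0.03  0.32  0.03] w 0.0327 gf 60.4875111579895 F(mill xyz) [-1.1  0.7  9.5]
```

>>> move_arm --pt "1 0 0 0 0 0 0" --pt "1 0 0 0 0 0 0" --pt "1 0 0 0 0 0 0" --pt "1 0 0 -20 0 0 0" --pt "1 0 0 -30 0 0 0" --pt "1 0 0 -30 0 0 0" --pt "1 0 40 0 0 0 0" --pt "1 0 40 0 0 0 0" --pt "1 0 40 0 0 0 0" --pt "1 0 40 0 0 0 0"

```text
clock: 5.47
eef_pos: [0.5951, 0.081, 0.3143]
tool_rot: [0.092, 0.996, -0.0, -0.0]
ft_force: [0.8, -0.1, 0.4]
grip_width: 0.0852
grasp_force: 0.0
```

```bash
python3 -c "
from h import *
go([0,-.004,.310],0)
a=bot.camera('top');b=bot.camera('scene')
a=cv2.resize(a[150:230,220:340],None,fx=3.3,fy=3.3,interpolation=cv2.INTER_CUBIC)
b=cv2.resize(b[160:240,190:310],None,fx=3.3,fy=3.3,interpolation=cv2.INTER_CUBIC)
cv2.imwrite('pics/b2.png',np.hstack([a,b]))"
```

```text
t 5.4667 world [0.5947 0.0894 0.31  ] shift mm [2.  8.2 4.3] turn [-0.05 -0.01 -0.06] w 0.0852 gf 0.0 F(mill xyz) [0.8 0.  0.4]
```

View pics/b2.png

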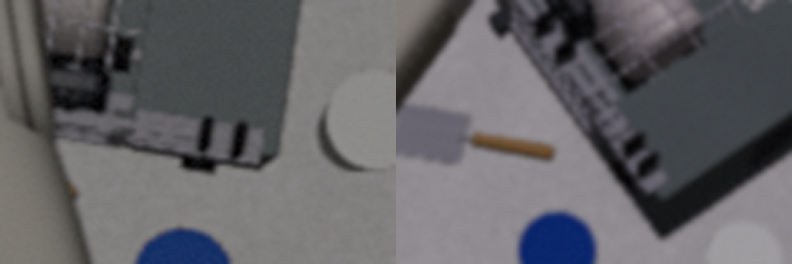

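The bolt lugs, at (206,135) and (240,139) in the left crop, are now about 10.3 px or 26 mm apart, down from 40 mm. That means the bolt is fully back. Now the catch.

>>> move_arm --pt "1 2 8 0 0 0 0" --pt "1 0 0 0 0 0 0" --pt "1 0 0 20 0 0 0" --pt "1 0 0 20 0 0 0" --pt "1 0 0 20 0 0 0" --pt "1 0 0 18 0 0 0" --pt "1 0 0 0 0 0 0"

```text
clock: 6.15
eef_pos: [0.5921, 0.0863, 0.2323]
tool_rot: [0.092, 0.996, -0.001, -0.004]
ft_force: [-0.6, 0.2, -1.1]
grip_width: 0.0854
grasp_force: 0.0
```

```bash
python3 -c "
from h import *
go([0,-.004,.234],0)"
```

```text
t 6.15 world [0.5947 0.0894 0.234 ] shift mm [-2.   3.4 -1.7] turn [-0.17 -0.43 -0.11] w 0.0854 gf 0.0 F(mill xyz) [-0.6  0.1 -1.1]
```

>>> move_arm --pt "0.62 0 2 0 0 0 0" --pt "0.62 0 0 0 0 0 0" --pt "0.62 0 0 0 0 0 0" --pt "0.5 0 0 0 0 0 0" --pt "0.5 0 0 0 0 0 0" --pt "0.5 0 0 0 0 0 0"

```text
clock: 6.65
eef_pos: [0.5957, 0.0864, 0.2398]
tool_rot: [0.092, 0.996, -0.003, 0.002]
ft_force: [-3.5, -8.9, 5.0]
grip_width: 0.0427
grasp_force: 5.6
```

```bash
python3 -c "
from h import *
go([0,-.004,.234],0)"
```

```text
t 6.65 world [0.5947 0.0894 0.234 ] shift mm [1.6 2.8 5.7] turn [-0.34  0.31 -0.14] w 0.0427 gf 5.649579120799899 F(mill xyz) [-1.9 -9.4  5. ]
```

>>> move_arm --pt "0.4 0 1 3 0 0 0" --pt "0.4 0 0 0 0 0 0" --pt "0.3 0 0 0 0 0 0" --pt "0.2 0 0 0 0 0 0" --pt "0.2 0 0 0 0 0 0" --pt "0.2 0 0 0 0 0 0" --pt "0.2 0 0 0 0 0 0" --pt "0.2 0 0 0 0 0 0"

```text
clock: 7.32
eef_pos: [0.5972, 0.0901, 0.2401]
tool_rot: [0.091, 0.996, -0.0, 0.005]
ft_force: [-2.5, -3.3, 14.8]
grip_width: 0.0329
grasp_force: 59.5
```

```bash
python3 -c "
from h import *
go([0,-.003,.234],0)
for th in np.arange(0,1.6,.1):
  pass
o=bot.get_obs(); print(o['joint_pos'].round(3))"
```

```text
t 7.3167 world [0.5949 0.0903 0.234 ] shift mm [ 2.4 -0.2  6.1] turn [ 0.03  0.6  -0.02] w 0.0329 gf 59.53699171543121 F(mill xyz) [-1.8 -3.7 14.8]
[ 0.151  0.438  0.353  1.476 -0.003  0.334]
```

Catch squeezed: the width is the same as at the bolt's end stop, with 60 N of grip. Now I swing along the arc at 3° per row.

>>> move_arm --pt "0.2 5.9 0.15 -3 0 0 3" --pt "0.2 5.9 0.15 0 0 0 3" --pt "0.2 5.9 0.15 0 0 0 3" --pt "0.2 5.9 0.15 0 0 0 3" --pt "0.2 5.9 0.15 0 0 0 3" --pt "0.2 5.9 0.15 0 0 0 3" --pt "0.2 5.9 0.15 0 0 0 3" --pt "0.2 5.9 0.15 0 0 0 3" --pt "0.2 0 0 0 0 0 0"

```text
clock: 8.07
eef_pos: [0.5532, 0.1087, 0.2403]
tool_rot: [0.297, 0.955, 0.0, 0.004]
ft_force: [0.4, -0.9, 6.1]
grip_width: 0.0327
grasp_force: 61.9
```

```bash
cat >> h.py <<'E'
def hg(th):
    a=np.radians(th); go([-.113*np.sin(a),.110-.113*np.cos(a),.238],a); o=bot.get_obs()
    d=o["eef_pos"]-M(MILL,[0,.11,.245])[0]; y=R.from_quat(o["tool_rot"]).as_matrix()[:,1]
    print("radius",np.hypot(*d[:2]).round(4),"th pos",np.degrees(np.arctan2(-d[1],-d[0])*-1+MILL[2]+np.pi/2).round(1),"th tool",(90+np.degrees(MILL[2])-np.degrees(np.arctan2(y[1],y[0]))).round(1),o["ft_force"].round(1),o["joint_pos"].round(2))
E
python3 -c "
from h import *
hg(24)"
```

```text
t 8.0667 world [0.5514 0.1083 0.238 ] shift mm [ 1.3 -1.3  2.2] turn [ 0.16  0.37 -0.09] w 0.0327 gf 61.864482164382935 F(mill xyz) [ 0.5 -0.8  6.1]
radius 0.1117 th pos 23.4 th tool 24.1 [ 0.4 -0.9  6.1] [ 0.2   0.36  0.23  1.44 -0.    0.8 ]
```

>>> move_arm --pt "0.2 5.9 0.15 0 0 0 3" --pt "0.2 5.9 0.15 0 0 0 3" --pt "0.2 5.9 0.15 0 0 0 3" --pt "0.2 5.9 0.15 0 0 0 3" --pt "0.2 5.9 0.15 0 0 0 3" --pt "0.2 5.9 0.15 0 0 0 3" --pt "0.2 5.9 0.15 0 0 0 3" --pt "0.2 5.9 0.15 0 0 0 3" --pt "0.2 5.9 0.15 0 0 0 3" --pt "0.2 5.9 0.15 0 0 0 3"

```text
clock: 8.9
eef_pos: [0.516, 0.1528, 0.2402]
tool_rot: [0.534, 0.845, 0.002, 0.003]
ft_force: [2.3, -2.6, 6.6]
grip_width: 0.033
grasp_force: 63.0
```

```bash
python3 -c "
from h import *
hg(54)
bot.camera('scene');a=bot.camera('top');b=bot.camera('scene')
cv2.imwrite('pics/s1.png',np.hstack([cv2.resize(a[80:260,110:310],(400,360)),cv2.resize(b[90:250,150:330],(400,356))[:356] if 0 else cv2.resize(b[90:270,140:340],(400,360))]))"
```

```text
t 8.9 world [0.5134 0.1527 0.238 ] shift mm [ 1.1 -2.4  2.2] turn [ 0.38  0.23 -0.16] w 0.033 gf 62.984275817871094 F(mill xyz) [ 2.7 -2.1  6.6]
radius 0.1106 th pos 53.4 th tool 54.2 [ 2.3 -2.6  6.6] [ 0.29  0.3   0.16  1.42 -0.    1.42]
```

View pics/s1.png

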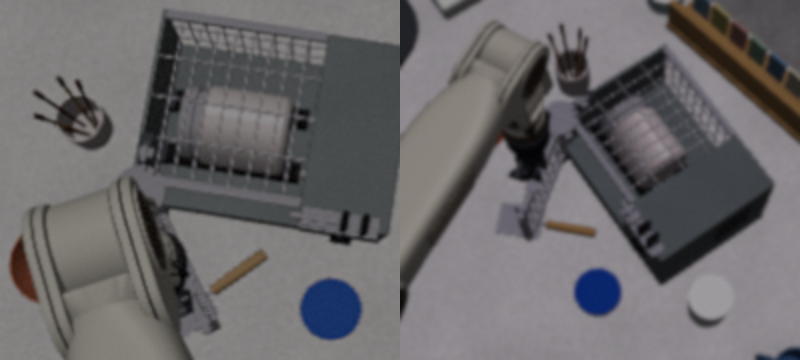

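The gate follows the gripper at about 54°, free edge near (210,325) in the left view, and the bolt lugs are still together. Carrying on to about 88°.

>>> move_arm --pt "0.2 5.9 0.15 0 0 0 3" --pt "0.2 5.9 0.15 0 0 0 3" --pt "0.2 5.9 0.15 0 0 0 3" --pt "0.2 5.9 0.15 0 0 0 3" --pt "0.2 5.9 0.15 0 0 0 3" --pt "0.2 5.9 0.15 0 0 0 3" --pt "0.2 5.9 0.15 0 0 0 3" --pt "0.2 5.9 0.15 0 0 0 3" --pt "0.2 5.9 0.15 0 0 0 3" --pt "0.2 5.9 0.15 0 0 0 3"

```text
clock: 9.88
eef_pos: [0.5057, 0.2103, 0.2402]
tool_rot: [0.735, 0.678, 0.003, 0.003]
ft_force: [4.4, -3.6, 8.1]
grip_width: 0.0328
grasp_force: 63.7
```

>>> move_arm --pt "0.2 4 0.1 0 0 0 2" --pt "0.2 4 0.1 0 0 0 2" --pt "0.2 0 0 0 0 0 0" --pt "0.2 0 0 0 0 0 0" --pt "0.2 0 0 0 0 0 0" --pt "0.2 0 0 0 0 0 0" --pt "0.2 0 0 0 0 0 0" --pt "0.2 0 0 0 0 0 0"

```text
clock: 10.55
eef_pos: [0.5066, 0.2179, 0.2402]
tool_rot: [0.758, 0.653, 0.003, 0.002]
ft_force: [2.6, -4.4, 8.2]
grip_width: 0.0326
grasp_force: 63.6
```

```bash
python3 -c "
from h import *
hg(88)
a=bot.camera('top');b=bot.camera('scene')
cv2.imwrite('pics/s2.png',np.hstack([cv2.resize(a[80:260,110:310],(400,360)),cv2.resize(b[90:270,140:340],(400,360))]))
print(bot.get_obs()['joint_vel'].round(3),bot.get_obs()['eef_pos'])"
```

```text
t 10.55 world [0.5036 0.2181 0.238 ] shift mm [-0.3 -3.   2.2] turn [ 0.43 -0.07 -0.05] w 0.0326 gf 63.56802821159363 F(mill xyz) [ 3.4 -3.9  8.2]
radius 0.11 th pos 88.1 th tool 88.1 [ 2.6 -4.4  8.2] [ 0.41  0.33  0.19  1.43 -0.    2.13]
[ 0.001 -0.    -0.    -0.     0.    -0.   ] [0.5066333  0.21789534 0.24022191]
```

View pics/s2.png

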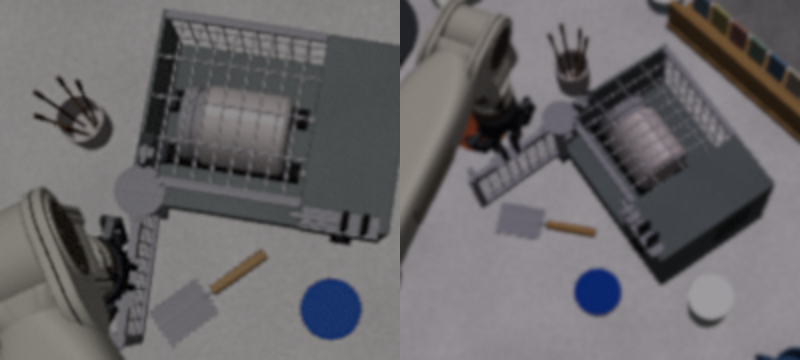

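The gate stands square to the front, its free edge near (130,335) in the left view. The gripper still holds the catch, everything is steady, the bolt is back and nothing else has moved. I'm handing it in.

```bash
python3 -c "
from workcell import bot
print(bot.job_done())"
```

```text
the job is handed in; nothing more can be done
None
```

The job is handed in: the safety bolt is fully back and the gate is held steady at about 88° by its squeezed catch, with nothing else on the bench seen to move; the judge's result was not shown.

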